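# Carry the loose pattern roller on its open-sided board to the drying rack

## Task

The freshly varnished pattern roller lies loose and off to one side on its open-sided carrying board. Lift the board well clear of the bench by its handle bar, let the roller roll back under the handle and keep it steady there, in the middle, for at least five seconds while the board is in the air; then set the board down gently, square and central on the black wire drying rack, and let go with the roller at rest in the middle. Never touch the roller or let it roll off, keep the board close to level, and leave the jars and the brush cup alone.

Things in the scene. Friction and masses are not known exactly. Their poses are not given: they have to be found in the camera images.
- carrier: Carrying board, 0.5 kg with handle, starts on the bench. Grey flat deck 200 mm (x) by 300 mm (y), 8 mm thick; both y sides open, no lip. Across each x end a wooden cheek 12 mm thick, 60 mm high (its middle 30 mm: 180 mm high). Hanging, it dips to the roller's side: with the roller 100 mm off the middle, the handle must turn about 0.1 rad to keep the deck level. Origin: centre of the underside.
- roller: Pattern roller, 0.32 kg, 160 mm long with stubs: dark carved drum, two brass collars of 45 mm radius. Origin: centre, on its axis; its x axis is its axis, along the carrier's x (8 mm play to each cheek). Starts 55 to 95 mm off the middle line, towards the carrier's +y. Rolls along the carrier's y like a solid cylinder: acceleration 2/3 g x slope, after a drag worth 0.011 rad of slope.
- rack: Black wire drying rack, fixed on the bench: 230 mm along its x, 334 mm along its y, flat level top 50 mm above the bench, no rim. Origin: centre of its underside. The board belongs centred on top, its y along the rack's y (either way round).
- rack_top (a point): Centre of the rack's top, 50 mm above the bench; axes as the rack's.
- carrier_grip (a point): Centre of the flat-sided wooden handle bar, 163 mm above the board's underside: the bar runs along the carrier's x over the middle, 168 mm long, 26 mm wide (y), 34 mm high, open below. It turns about its length in rubber bushes in the cheeks, a spring of 5 N m/rad with damping 0.2 N m s/rad, at rest square to the board. Pinch it here across its width. Axes: the bar's.
- jar_big: White jar with black lid, radius 42 mm, 105 mm high. Origin: centre of its underside. To be left alone.
- jar_small: White jar with black lid, radius 30 mm, 75 mm high. Origin: centre of its underside. To be left alone.
- brush_cup: Grey cup with brushes standing in it, radius 38 mm, about 215 mm high with the brushes. Origin: centre of its underside. To be left alone.
Things that resemble listed ones, but are neither listed nor needed, are in the scene too. What is shaped like the roller but turquoise is not meant.

How it is judged:
On the way:
1. the board is held in the air, 32 mm or more above the bench and clear of the rack, with the roller within 25 mm of its middle line, for 4 s on end (height (world z) of carrier above 0.032 m and contact force between carrier and rack below 0.1 N and y of roller in the frame of carrier between -0.025 and 0.025 m), for 4 s.
At the end, for the whole second after the job is handed in: The board lies flat on the rack's top (within 6 mm of height, level within 0.04 rad), its centre within 30 mm of the rack's centre and square to it within 0.12 rad, let go, with the roller at rest (under 0.03 m/s) on the board within 35 mm of its middle line (horizontal distance between carrier and rack_top below 0.03 m and z of carrier in the frame of rack_top between -0.006 and 0.006 m and angle between carrier's own z axis and vertical below 0.04 rad and angle between the y axis of carrier and the y axis of rack, either way round below 0.12 rad and y of roller in the frame of carrier between -0.035 and 0.035 m and z of roller in the frame of carrier between 0.047 and 0.059 m and linear speed of roller below 0.03 m/s and linear speed of carrier below 0.02 m/s); the robot touches nothing.
It fails at once if the roller comes to an open side of the board (its axis 145 mm or more off the middle) or leaves the board (y of roller in the frame of carrier above 0.145 m or y of roller in the frame of carrier below -0.145 m or z of roller in the frame of carrier above 0.075 m).
It fails at once if the robot touches the roller (contact force between any of the fingers, the arm and roller above 0.3 N).
It fails at once if the board tips by more than 0.25 rad (angle between carrier's own z axis and vertical above 0.25 rad).
It fails at once if the board is slammed on the rack (more than 60 N) (contact force between carrier and rack above 60 N).
It fails at once if a jar or the brush cup is moved by more than 30 mm or tipped (distance of any of jar_big, jar_small, brush_cup from where it was at the start of the episode above 0.03 m or angle between any of jar_big, jar_small, brush_cup's own z axis and vertical above 0.4 rad).
It also fails if it takes over 64 s, if anything falls off the work surface, if the arm or the gripper's body presses on something with over 40 N, if the wrist force passes 120 N, or if a joint passes its speed limit or range.

## Robot

A 7-joint arm with a two-finger parallel gripper is mounted at the origin on the work surface. World frame = base frame: x ahead of the robot, y to its left, z up, the work surface at z = 0. Lengths are in m, angles in rad, forces in N, time in s.
With the tool pointing down it reaches from about 0.4 to 0.875 m from the base axis. Payload 19.3 kg.
Tool frame: the origin (TCP) lies midway between the tips of the shut fingers; the grasp point (between the pads) lies 19 mm behind it; x points along the fingers, y is the direction in which the jaws open and shut, and the axes are right-handed (so a half turn about x gives the same grasp; the last joint's range is limited). The gripper opens to 85 mm and grips with 20 to 120 N. Pads are 22 mm wide; open, the fingers measure 114 mm over their backs; the gripper's body (76 mm by 85 mm) begins 54 mm behind the grasp point. The pads swing forward as they close: fully open they stand 13 mm farther back than shut.
Start: joints at [1.133, 0.521, -0.036, 1.599, 0.021, 1.021, -0.113], TCP at [0.225, -0.583, 0.231] pointing down, gripper open.
Joint ranges: [-2.91, 2.91], [-0.3, 2.13], [-1.5, 1.42], [0.17, 2.43], [-1.26, 4.41], [0.16, 1.93], [-2.52, 2.52]. Speed limits (rad/s): [1.89, 1.89, 2.39, 2.39, 3.01, 3.01, 3.01].

## Interface

Orientations are given as [roll, pitch, yaw] about the fixed x, y, z axes, in that order (R = Rz(yaw) Ry(pitch) Rx(roll)).
In Python, from workcell import telemetry, vision, workorder gives the robot as it stands. The module is installed in compiled form; this text tells all that it offers.
- The arm moves only by the tool play_rows, never from a script. Its argument "deltas" is a list of rows, each a list of 7 numbers: the shift along the world's x, y, z in mm, then the turn, a rotation vector about the world's x, y, z in degrees, then the finger opening in mm, from 0 to 85.4. In form: [[x, y, z, wx, wy, wz, jaw], ...]. A call has 1 to 8 rows; each row shifts and turns the commanded pose from where the row before left it; what a row does not reach is not made up. A row lasts 1/8 s, in which the tool goes at most 62.5 mm and 10.7 degrees, less where a joint would pass 70% of its speed; a pose out of reach is approached as far as the arm can. A call with a gripper value outside its range is refused whole. The fingers move at their own pace and stop on an object; "grip_force" is the grip in N (left out, the last holds). Time passes only in rows, so rows that do not move let the fingers close. It gives the time, the measured TCP pose, the force and the opening at its end, in the units of the state.
- telemetry.observe(): the state, without advancing time (a new reading comes with each control period).
- vision.grab_frame(name): name is "scene" or "top" or "wrist"; returns the picture (420x560x3 uint8, red, green, blue); there is no depth.
- vision.camera_info(name): a dict with "mtx" (3x3 intrinsics, pixels), "k1" (the pictures are not rectified: a ray, as slopes to the right and down, at radius r is drawn at 1 + k1 r^2 times it, then the intrinsics apply), "rvec" (rotation vector, rad) and "tvec" (3), from world to camera coordinates, as OpenCV has them. Camera axes: x right, y down, z forward; pixel columns grow to the right and rows downward; lengths in m; the calibration is good to about 2 mm. A picture is of the moment at which its call begins: read the wrist's pose just before it. camera_info takes no time and is no camera call; for the wrist camera it gives the pose at the moment of the call.
- workorder.job_done(): hands the job in, once; it reports no verdict.
The state is a dict: "clock": time; "qpos": joint angles; "qd": joint speeds; "joint_efforts": joint torques, N m; "position": TCP position; "tool_rot": TCP orientation; "force": force on the tool from outside, world axes, zero at the start; "moment": the same for the moment, N m; "grip_width": finger opening in m.
Only numpy, scipy, OpenCV 4.12 (cv2) and the standard library are available. Lean on these libraries where they do the work, as an engineer would, in place of code of your own. Each camera call takes 0.05 s, during which the arm holds its last target. There are 200 camera calls.

## Working session

There is one attempt and no reset: what is moved stays moved. The work goes in short steps, Python scripts to look and compute and a tool call to move; the robot and the scene stay as the last step left them, time stands still between calls to the robot, and variables do not carry over. Pictures are saved under pics/ and viewed, about 8 in all and at most 12, crops included, and the job is handed in when it is done.

Besides the shell and the picture viewer there is one more tool, called after "Call:" as name(argument=value, ...), one argument or row to a line, values as JSON. play_rows: Moves the arm, as the interface text tells. Its arguments: {"type":"object","properties":{"deltas":{"type":"array","items":{"type":"array","items":{"type":"number"}}},"grip_force":{"type":"number"}},"required":["deltas"]}

```bash
mkdir -p pics; cat > h.py <<'E'
import numpy as np, cv2
from workcell import telemetry, vision, workorder
def grab(n,f=None):
    im=vision.grab_frame(n)
    if f: cv2.imwrite('pics/'+f,im[:,:,::-1])
    return im
def ray(n,px,info=None):
    c=info or vision.camera_info(n);K=np.array(c['mtx']);R=cv2.Rodrigues(np.array(c['rvec'],float))[0];t=np.array(c['tvec'],float).ravel()
    p=np.array(px,float).reshape(-1,2);d=(p-[K[0,2],K[1,2]])/[K[0,0],K[1,1]]
    u=d.copy()
    for _ in range(20): u=d/(1+c['k1']*(u**2).sum(1,keepdims=True))
    return -R.T@t, np.c_[u,np.ones(len(u))]@R
def plane(n,px,z,info=None):
    o,d=ray(n,px,info); return o+d*((z-o[2])/d[:,2:3])
E
python3 - <<'E'
from h import *
a=grab('top','top.png');b=grab('scene','scene.png')
print(telemetry.observe())
for n in('top','scene'):print(n,ray(n,[[280,210]]),vision.camera_info(n)['mtx'])
E
```

```text
{'clock': 0.1, 'qpos': array([ 1.13274704,  0.52193692, -0.03629572,  1.59990759,  0.02121512,
        1.02114456, -0.11280633]), 'qd': array([-0.00024293, -0.00203993,  0.00050319, -0.001931  , -0.00066388,
       -0.00165806,  0.00108101]), 'joint_efforts': array([ 4.32329922e-03, -9.28496289e+01,  1.98405974e+00, -3.70533836e+01,
        1.80392771e-02,  5.46890151e-03, -9.94380480e-05]), 'position': array([ 0.22459818, -0.5829367 ,  0.2308101 ]), 'tool_rot': array([-1.47176492,  1.56978501,  2.03763934]), 'force': array([0.34709819, 0.07497656, 0.22754065]), 'moment': array([ 0.03112734,  0.01065356, -0.03612231]), 'grip_width': 0.08548804231471353}
top (array([0.40108013, 0.13167949, 1.04986062]), array([[ 0.18217369,  0.01530605, -0.98327703]])) [[407.79466176   0.         284.53972089]
 [  0.         407.79466176 205.32700282]
 [  0.           0.           1.        ]]
scene (array([1.3249923 , 0.26601561, 1.11009878]), array([[-0.58867297, -0.12051589, -0.79936895]])) [[418.13747814   0.         282.93874978]
 [  0.         418.13747814 209.52935823]
 [  0.           0.           1.        ]]
```

View pics/top.png

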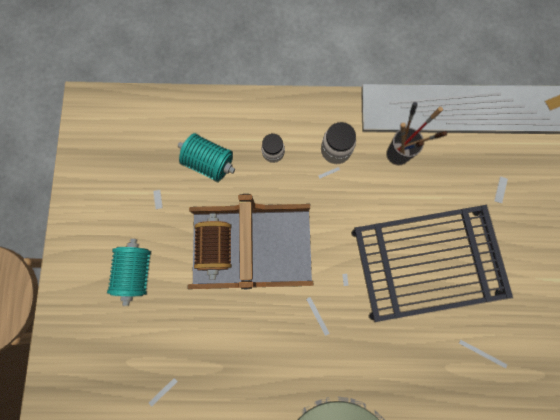

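View pics/scene.png

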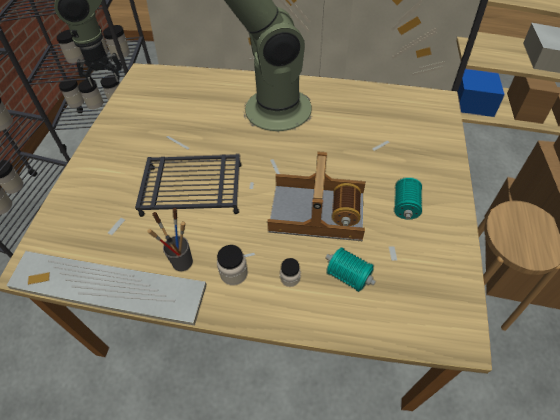

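Top view: the carrier is centred near (250,246), with its bar running (246,196)-(246,287). Roller candidates are the dark one with brass collars at (212,245), which is on the board, and turquoise decoys at (207,157) and (129,272). The rack is at (432,262); the silver sheet at (460,108) is not it. The jars are at (340,138) and (273,147), and the cup is at (405,147). I choose the board with the dark roller and check it in a crop.

```bash
python3 - <<'E'
from h import *
im=cv2.imread('pics/top.png')
c=cv2.resize(im[180:330,170:330],None,fx=4.9,fy=3.9,interpolation=cv2.INTER_CUBIC)
c=cv2.resize(im[185:305,175:325],None,fx=5,fy=5,interpolation=cv2.INTER_CUBIC);cv2.imwrite('pics/c1.png',c)
hsv=cv2.cvtColor(im,cv2.COLOR_BGR2HSV)
m=((hsv[:,:,2]<75)).astype(np.uint8)*255; m[:,:345]=0; m[:195]=0; m[335:]=0
pts=cv2.findNonZero(cv2.morphologyEx(m,cv2.MORPH_OPEN,np.ones((2,2))))[:,0]
W=plane('top',pts,0.05)[:,:2].astype(np.float32)
r=cv2.minAreaRect(W);print('rack',r)
E
```

```text
rack ((0.46207553148269653, -0.21943047642707825), (0.2248103767633438, 0.34083661437034607), 10.878294944763184)
```

View pics/c1.png

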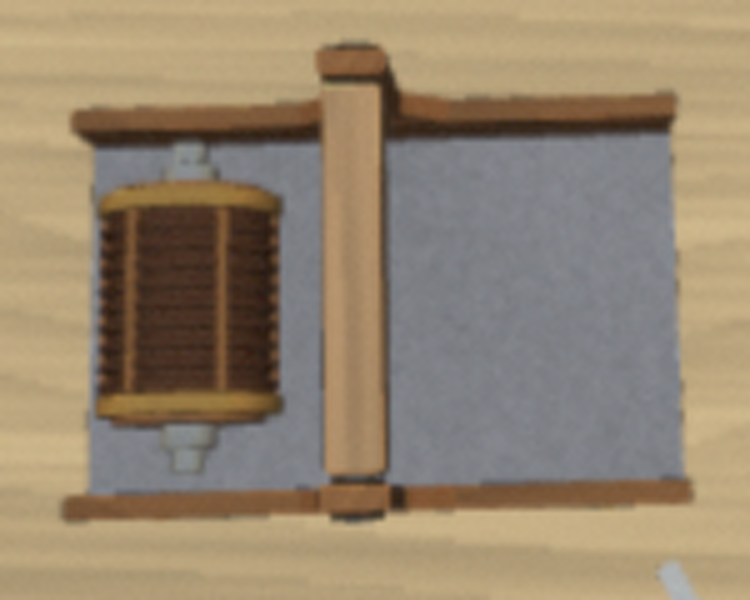

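The crop shows the board with the dark, brass-collared roller left (+y) of the bar. The bar's top corners are at crop (321,82), (382,82), (386,470) and (325,470). The cheek outer top ends are at (75,112), (675,95), (63,518) and (690,500).

```bash
python3 - <<'E'
from h import *
f=lambda a:np.array(a)/5.+[175-.4,185-.4]
b=plane('top',f([[321,82],[382,82],[386,470],[325,470]]),.18)[:,:2]
c=plane('top',f([[75,112],[675,95],[690,500],[63,518]]),.06)[:,:2]
print('bar',b,b.mean(0),'cheek',c,c.mean(0))
for q in(b,c):
  d=q[1]-q[0]+q[2]-q[3]; print('yaw',np.degrees(np.arctan2(-d[1],-d[0]))-90, np.linalg.norm(q[0]-q[3]),np.linalg.norm(q[0]-q[1]))
r=plane('top',f([[190,160],[188,455]]),.053)[:,:2];print('roller stubs',r,r.mean(0))
T=telemetry.observe()
from scipy.spatial.transform import Rotation as R
print(R.from_euler('xyz',T['tool_rot']).as_matrix())
# obstacles
print(plane('top',[[341,137],[273,146]],.09)[:,:2],plane('top',[[405,155]],.02)[:,:2])
E
```

```text
bar [[0.58080357 0.23530942]
 [0.58121172 0.20874565]
 [0.41501467 0.2017648 ]
 [0.41464083 0.22734414]] [0.4979177 0.218291 ] cheek [[0.58860105 0.37039738]
 [0.6017102  0.07409738]
 [0.40515629 0.06629901]
 [0.39241934 0.36392141]] [0.49697172 0.2186788 ]
yaw 0.8591975401756429 0.16635354994216447 0.026566909768627307
yaw 2.491804441967375 0.19628856812575884 0.2965898538160343
roller stubs [[0.56660123 0.31379373]
 [0.42278007 0.30745913]] [0.49469065 0.31062643]
[[-4.55163072e-04  3.59574045e-01 -9.33116444e-01]
 [ 9.03100144e-04 -9.33116013e-01 -3.59574319e-01]
 [-9.99999489e-01 -1.00636255e-03  9.99885794e-05]]
[[ 0.76513854 -0.00123297]
 [ 0.73931023  0.1667436 ]] [[ 0.74402102 -0.17837372]]
```

Call:
play_rows(
  deltas=[
    [30, 45, 4, 0, 0, -2.3, 85],
    [30, 45, 4, 0, 0, -2.3, 85],
    [30, 45, 4, 0, 0, -2.3, 85],
    [30, 45, 4, 0, 0, -2.3, 85],
    [30, 45, 4, 0, 0, -2.3, 85],
    [30, 45, 4, 0, 0, -2.3, 85],
    [30, 45, 4, 0, 0, -2.3, 85],
    [30, 45, 4, 0, 0, -2.3, 85],
  ],
)

```text
clock: 1.1
position: [0.4654, -0.2216, 0.2634]
tool_rot: [-0.087, 1.571, 3.1]
force: [0.5, -1.0, -0.9]
grip_width: 0.0847
```

Call:
play_rows(
  deltas=[
    [4, 55, 0, 0, 0, 0, 85],
    [4, 55, 0, 0, 0, 0, 85],
    [4, 55, 0, 0, 0, 0, 85],
    [4, 55, 0, 0, 0, 0, 85],
    [4, 55, 0, 0, 0, 0, 85],
    [4, 55, 0, 0, 0, 0, 85],
    [4, 55, 0, 0, 0, 0, 85],
    [4, 55, 0, 0, 0, 0, 85],
  ],
)

```text
clock: 2.1
position: [0.4965, 0.2185, 0.2632]
tool_rot: [0.935, 1.571, -2.16]
force: [1.5, -0.3, 0.2]
grip_width: 0.0845
```

```bash
cat >> h.py <<'E'
def st():
    T=telemetry.observe(); from scipy.spatial.transform import Rotation as R
    M=R.from_euler('xyz',T['tool_rot']).as_matrix()
    print('t %.3f p'%T['clock'],np.round(T['position']*1000,1),'yaw %.2f'%np.degrees(np.arctan2(M[1,1],M[0,1])),'phi(rad) %.4f'%np.arctan2(-M[2,1],np.hypot(M[0,1],M[1,1])),'xax',np.round(M[:,0],4),'F',np.round(T['force'],2),'M',np.round(T['moment'],3),'w %.4f'%T['grip_width'])
    return T
E
python3 - <<'E'
from h import *
st(); i=vision.camera_info('wrist'); grab('wrist','w1.png'); print(ray('wrist',[[280,210]],i))
E
```

```text
t 2.100 p [496.5 218.5 263.2] yaw -87.34 phi(rad) -0.0002 xax [-1.e-04 -2.e-04 -1.e+00] F [ 1.5  -0.31  0.15] M [-0.064 -0.055  0.009] w 0.0845
(array([0.5771238 , 0.22308041, 0.40438428]), array([[-0.31025064,  0.00178036, -0.95078962]]))
```

View pics/w1.png

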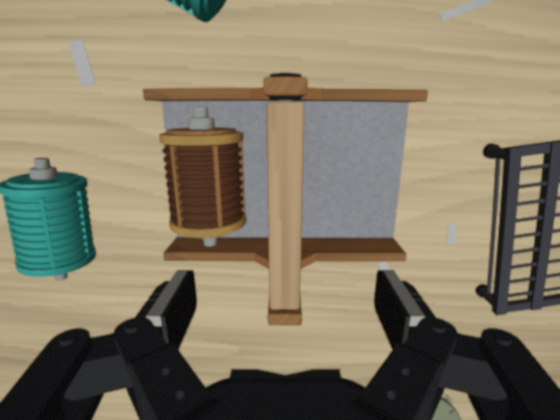

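The wrist view shows the bar (columns 268-302) centred between the open fingers (197 and 375), with the roller at (203,180). I descend and grip.

Call:
play_rows(
  deltas=[
    [1, 0, -30, 0, 0, 0, 85],
    [0, 0, -30, 0, 0, 0, 85],
    [0, 0, -30, 0, 0, 0, 85],
    [0, 0, -20, 0, 0, 0, 70],
    [0, 0, -9, 0, 0, 0, 55],
    [0, 0, 0, 0, 0, 0, 40],
    [0, 0, 0, 0, 0, 0, 32],
    [0, 0, 0, 0, 0, 0, 28],
  ],
  grip_force=40,
)

```text
clock: 3.15
position: [0.4981, 0.2175, 0.1452]
tool_rot: [-2.449, 1.569, 0.739]
force: [-0.1, 4.0, 3.3]
grip_width: 0.0282
```

Call:
play_rows(
  deltas=[
    [0, 0, 0, 0, 0, 0, 24],
    [0, 0, 0, 0, 0, 0, 20],
    [0, 0, 0, 0, 0, 0, 15],
    [0, 0, 0, 0, 0, 0, 15],
    [0, 0, 0, 0, 0, 0, 15],
  ],
  grip_force=80,
)

```text
clock: 3.78
position: [0.4981, 0.2179, 0.1454]
tool_rot: [-2.413, 1.568, 0.775]
force: [-1.8, 3.8, 9.5]
grip_width: 0.0251
```

```bash
cat >> h.py <<'E'
def roller(im,info,T=None,zl=None):
    """roller column via dark-brown drum + brass mask in wrist view"""
    hsv=cv2.cvtColor(im,cv2.COLOR_RGB2HSV)
    return hsv
E
python3 - <<'E'
from h import *
st(); i=vision.camera_info('wrist'); grab('wrist','w2.png'); print(ray('wrist',[[280,210]],i));st()
E
```

```text
t 3.775 p [498.1 217.9 145.4] yaw -87.31 phi(rad) 0.0016 xax [ 0.0018  0.0017 -1.    ] F [-1.8   3.79  9.46] M [ 0.913  0.453 -0.159] w 0.0251
(array([0.57846987, 0.2222582 , 0.28681372]), array([[-0.30842404,  0.00342684, -0.95137921]]))
t 3.825 p [498.1 217.9 145.4] yaw -87.31 phi(rad) 0.0016 xax [ 0.0017  0.0017 -1.    ] F [-2.69  3.44 10.  ] M [ 0.86   0.48  -0.167] w 0.0251
```

View pics/w2.png

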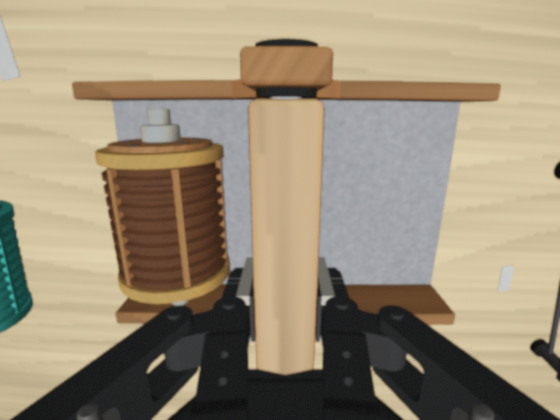

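Gripped: bar columns 250-322, roller's far collar at columns 97-223 (row 155), far cheek ends at columns 76 and 498 (row 91). Next is a measuring helper for roller y and deck tilt.

```bash
python3 - <<'E'
from h import *
im=cv2.imread('pics/w2.png');h=cv2.cvtColor(im,cv2.COLOR_BGR2HSV)
for p in [(110,157),(160,160),(210,157),(70,91),(80,91),(150,91),(490,91),(505,91),(300,300),(120,180),(180,190),(245,118),(160,290),(60,120)]:print(p,h[p[1],p[0]])
E
```

```text
(110, 157) [ 20 125 185]
(160, 160) [ 20 124 187]
(210, 157) [ 18 145 142]
(70, 91) [ 21  60 216]
(80, 91) [ 15 128 147]
(150, 91) [ 15 125 157]
(490, 91) [ 15 126 160]
(505, 91) [ 21  62 209]
(300, 300) [ 18  79 204]
(120, 180) [ 12 137  95]
(180, 190) [ 14 136 133]
(245, 118) [111  11 166]
(160, 290) [ 16 147 109]
(60, 120) [ 21  62 211]
```

```bash
cat >> h.py <<'E'
def ext(m,r0,r1,c0=0,c1=560):
    rows=[np.flatnonzero(m[r,c0:c1]) for r in range(r0,r1)]
    rows=[(q[0]+c0,q[-1]+c0) for q in rows if len(q)>6]
    return np.array(rows)
def meas(f=None,im=None):
    T=telemetry.observe() if im is not None else st()
    i=vision.camera_info('wrist')
    if im is None: im=grab('wrist',f)
    h=cv2.cvtColor(im,cv2.COLOR_RGB2HSV)
    m=((h[:,:,1]>100)&(h[:,:,0]<27)&(h[:,:,0]>7)).astype(np.uint8)
    m=cv2.morphologyEx(m,cv2.MORPH_OPEN,np.ones((3,3)))
    n,l,s,_=cv2.connectedComponentsWithStats(m)
    k=max(range(1,n),key=lambda k:s[k,2] if s[k,1]<110 else 0)
    q=ext(l==k,85,98); e=np.median(q,0); sm=e.mean()
    mm=m.copy(); mm[l==k]=0
    r=ext(mm,140,172); L,Rr=r[:,0].min(),r[:,1].max()
    row=np.mean([140+j for j in range(len(r))])
    o,d=ray('wrist',[[L,153],[Rr,153]],i); d/=np.linalg.norm(d,axis=1)[:,None]; b=d.sum(0)
    bar=T['position']+0; bar[2]+=.019
    from scipy.spatial.transform import Rotation as R
    M=R.from_euler('xyz',T['tool_rot']).as_matrix(); bar=T['position']-M[:,0]*.019
    phi=np.arctan2(-M[2,1],np.hypot(M[0,1],M[1,1]))
    th=phi+(S0-sm)/287 if S0 else 0
    P=o+b*((bar[2]-.110-o[2])/b[2]); yaw=np.arctan2(M[1,1],M[0,1])+np.pi/2
    w=P-bar; y=-w[0]*np.sin(yaw)+w[1]*np.cos(yaw)-.11*th
    print('cheek',e,'s %.2f'%sm,'roller px',L,Rr,'=> y %.1f mm theta %.4f phi %.4f'%(y*1000,th,phi)); return y,th
S0=None
E
python3 - <<'E'
from h import *
im=cv2.imread('pics/w2.png')[:,:,::-1].copy()
meas(im=im)
E
```

```text
cheek [ 74. 498.] s 286.00 roller px 95 221 => y 92.5 mm theta 0.0000 phi 0.0016
```

Call:
play_rows(
  deltas=[
    [0, 0.4, 0, 1.3, 0.06, 0, 15],
    [0, 0.4, 0, 1.3, 0.06, 0, 15],
    [0, 0.4, 0, 1.3, 0.06, 0, 15],
    [0, 0.4, 0.3, 1.3, 0.06, 0, 15],
    [0, 0, 0.3, 0, 0, 0, 15],
  ],
)

```text
clock: 4.45
position: [0.4981, 0.2191, 0.1457]
tool_rot: [-1.587, 1.478, 1.601]
force: [0.1, 4.1, -1.1]
grip_width: 0.0253
```

```bash
sed -i 's/^S0=None/S0=285.54/' h.py; python3 - <<'E'
from h import *
meas('w3.png')
E
```

```text
t 4.450 p [498.1 219.1 145.7] yaw -87.32 phi(rad) 0.0927 xax [-0.0028  0.0925 -0.9957] F [ 0.12  4.09 -1.07] M [ 0.392  0.002 -0.07 ] w 0.0253
cheek [ 98. 524.] s 311.00 roller px 116 236 => y 92.0 mm theta 0.0039 phi 0.0927
```

Call:
play_rows(
  deltas=[
    [0, 0, 0.7, 0, 0, 0, 15],
    [0, 0, 0.7, 0, 0, 0, 15],
  ],
)

```text
clock: 4.75
position: [0.4977, 0.2181, 0.1463]
tool_rot: [-1.571, 1.48, 1.617]
force: [0.5, 0.3, -6.0]
grip_width: 0.025
```

```bash
sed -i 's/287 if/275 if/' h.py; python3 - <<'E'
from h import *
meas('w4.png')
E
```

```text
t 4.750 p [497.7 218.1 146.3] yaw -87.32 phi(rad) 0.0904 xax [-0.0042  0.0902 -0.9959] F [ 0.51  0.35 -5.98] M [-0.544 -0.373  0.104] w 0.0250
cheek [ 96. 522.] s 309.00 roller px 114 235 => y 92.7 mm theta 0.0051 phi 0.0904
```

Call:
play_rows(
  deltas=[
    [0, 0, 1.5, 0, 0, 0, 15],
    [0, 0, 2, 0, 0, 0, 15],
  ],
)

```text
clock: 5.05
position: [0.4974, 0.218, 0.1496]
tool_rot: [-1.561, 1.48, 1.627]
force: [-0.3, 0.2, -7.9]
grip_width: 0.0249
```

```bash
python3 - <<'E'
from h import *
meas('w5.png')
E
```

```text
t 5.050 p [497.4 218.  149.6] yaw -87.35 phi(rad) 0.0903 xax [-0.005   0.0901 -0.9959] F [-0.31  0.21 -7.91] M [-0.525 -0.055 -0.041] w 0.0249
cheek [ 91. 516.] s 303.50 roller px 112 233 => y 92.0 mm theta 0.0250 phi 0.0903
```

```bash
cat >> h.py <<'E'
def pred(y,v,phi,th,degs,c=.538,g=.856,drag=.011):
    dt=.005;w=0.;out=[]
    for k,dg in enumerate(list(degs)):
        for _ in range(25):
            phi+=np.radians(dg)/25; tt=g*phi-c*y
            w+=dt*(380*(tt-th)-13*w); th+=dt*w
            a=-6.54*th
            f=6.54*drag
            if abs(v)<1e-3 and abs(a)<f: v=0
            else: v+=dt*(a-f*np.sign(v if abs(v)>1e-3 else a))
            y+=dt*v
        out.append('%.0f/%.0f/%.3f'%(y*1e3,v*1e3,th))
    print('y mm/v/th',' '.join(out),'phi %.4f'%phi)
E
python3 - <<'E'
from h import *
for d in ([0]*8,[0,0,-.5,-.5,-.5,-.5,-.5,-.5],[0,0,-.7,-.7,-.7,-.7,-.7,-.7]): pred(.092,-.005,.0903,.025,d)
E
```

```text
y mm/v/th 91/-18/0.029 87/-33/0.030 82/-49/0.032 75/-68/0.036 65/-90/0.040 52/-116/0.047 36/-149/0.055 14/-190/0.066 phi 0.0903
y mm/v/th 91/-18/0.029 87/-33/0.030 82/-48/0.027 76/-59/0.022 68/-66/0.019 59/-72/0.016 50/-75/0.013 40/-76/0.011 phi 0.0379
y mm/v/th 91/-18/0.029 87/-33/0.030 82/-47/0.026 76/-55/0.016 69/-57/0.010 62/-54/0.004 56/-45/-0.003 51/-30/-0.011 phi 0.0170
```

Call:
play_rows(
  deltas=[
    [0, 0, 4, 0, 0, 0, 15],
    [0, 0, 7, 0, 0, 0, 15],
    [0, -0.2, 8, -0.5, 0, 0, 15],
  ],
)

```text
clock: 5.48
position: [0.4978, 0.218, 0.1694]
tool_rot: [-1.567, 1.489, 1.621]
force: [-0.8, 0.1, -7.4]
grip_width: 0.0248
```

```bash
python3 - <<'E'
from h import *
y,th=meas('w6.png')
for v in(-.03,-.045):
  for d in ([-.5]*8,[-.7]*5+[-.3]*3,[-.8]*4+[-.4]*4): pred(y,v,.082,th,d)
E
```

```text
t 5.475 p [497.8 218.  169.4] yaw -87.35 phi(rad) 0.0818 xax [-0.0041  0.0816 -0.9967] F [-0.84  0.08 -7.41] M [-0.471 -0.053  0.019] w 0.0248
cheek [ 87. 512.] s 299.50 roller px 130 250 => y 76.6 mm theta 0.0310 phi 0.0818
y mm/v/th 72/-45/0.025 66/-54/0.020 59/-60/0.017 51/-63/0.014 43/-64/0.010 35/-62/0.007 27/-58/0.004 21/-50/0.000 phi 0.0122
y mm/v/th 72/-44/0.024 66/-50/0.015 60/-51/0.008 54/-45/0.001 49/-34/-0.006 45/-18/-0.011 44/-0/-0.013 44/4/-0.018 phi 0.0052
y mm/v/th 72/-44/0.023 66/-48/0.012 60/-46/0.004 55/-36/-0.005 51/-20/-0.011 50/-1/-0.015 50/5/-0.021 51/16/-0.028 phi -0.0018
y mm/v/th 70/-60/0.026 62/-70/0.022 53/-78/0.020 42/-84/0.018 32/-89/0.016 20/-92/0.015 8/-95/0.013 -3/-96/0.012 phi 0.0122
y mm/v/th 70/-59/0.024 62/-66/0.016 54/-69/0.011 45/-66/0.005 37/-59/-0.001 31/-48/-0.004 25/-36/-0.004 22/-22/-0.007 phi 0.0052
y mm/v/th 70/-59/0.023 62/-65/0.014 54/-64/0.007 46/-57/-0.001 40/-45/-0.006 35/-31/-0.007 33/-14/-0.012 32/1/-0.017 phi -0.0018
```

Call:
play_rows(
  deltas=[
    [0, -0.3, 5, -0.9, 0, 0, 15],
    [0, -0.3, 3, -0.9, 0, 0, 15],
  ],
)

```text
clock: 5.78
position: [0.4977, 0.2177, 0.1771]
tool_rot: [-1.539, 1.521, 1.65]
force: [0.0, 0.0, -7.8]
grip_width: 0.025
```

```bash
python3 - <<'E'
from h import *
y,th=meas('w7.png')
for v in(-.06,-.085):
  for d in ([-.5]*8,[-.7]*5+[-.3]*3,[-1]*4+[-.4]*4): pred(y,v,.05,th,d)
E
```

```text
t 5.775 p [497.7 217.7 177.1] yaw -87.33 phi(rad) 0.0498 xax [-0.0039  0.0496 -0.9988] F [ 0.02  0.04 -7.77] M [-0.313  0.013 -0.003] w 0.0250
cheek [ 83. 508.] s 295.50 roller px 162 251 => y 62.6 mm theta 0.0135 phi 0.0498
y mm/v/th 55/-59/0.006 48/-53/0.002 42/-45/-0.001 37/-33/-0.006 34/-17/-0.011 33/1/-0.018 33/9/-0.026 36/25/-0.034 phi -0.0198
y mm/v/th 55/-59/0.004 48/-50/-0.003 43/-36/-0.009 40/-15/-0.018 39/5/-0.028 41/22/-0.035 45/44/-0.040 52/71/-0.049 phi -0.0268
y mm/v/th 55/-58/0.002 49/-44/-0.011 44/-22/-0.022 44/6/-0.037 46/32/-0.047 52/64/-0.054 62/103/-0.065 78/153/-0.079 phi -0.0477
y mm/v/th 52/-85/0.007 42/-80/0.005 32/-75/0.004 23/-68/0.001 15/-59/-0.002 8/-47/-0.006 4/-31/-0.010 1/-12/-0.016 phi -0.0198
y mm/v/th 52/-84/0.005 42/-77/-0.000 33/-66/-0.005 26/-50/-0.011 21/-29/-0.019 19/-2/-0.024 19/10/-0.027 22/26/-0.033 phi -0.0268
y mm/v/th 52/-83/0.003 42/-71/-0.008 34/-52/-0.018 30/-23/-0.030 29/8/-0.038 32/32/-0.043 37/62/-0.052 48/100/-0.063 phi -0.0477
```

```bash
python3 - <<'E'
s=open('h.py').read()
s=s.replace("    row=np.mean(","    if L>128 and Rr<L+112: Rr=L+120\n    if Rr>340 and L>Rr-112: L=Rr-120\n    row=np.mean(")
s=s.replace("T=telemetry.observe() if im is not None else st()","T=telemetry.observe() if im is not None else st()")
open('h.py','w').write(s)
E
python3 - <<'E'
from h import *
im=cv2.imread('pics/w7.png')[:,:,::-1].copy()
y,th=meas(im=im)
for v in(-.085,-.1):
  for d in ([-.5]*8,[-1]*2+[-.3]*3,[-1]*3+[0]*5): pred(y,v,.05,th,d)
E
```

```text
cheek [ 83. 508.] s 295.50 roller px 162 282 => y 50.4 mm theta 0.0131 phi 0.0494
y mm/v/th 40/-88/0.015 29/-90/0.013 17/-91/0.011 6/-90/0.010 -5/-89/0.008 -16/-86/0.007 -27/-82/0.005 -37/-76/0.003 phi -0.0198
y mm/v/th 40/-86/0.011 29/-81/-0.001 20/-69/-0.004 12/-58/-0.002 5/-47/-0.003 phi -0.0006
y mm/v/th 40/-86/0.011 29/-81/-0.001 20/-67/-0.010 13/-48/-0.012 8/-32/-0.006 5/-19/-0.005 3/-6/-0.004 3/0/-0.003 phi -0.0024
y mm/v/th 38/-103/0.015 25/-106/0.014 11/-109/0.014 -2/-111/0.014 -17/-113/0.014 -31/-116/0.014 -46/-119/0.015 -61/-122/0.015 phi -0.0198
y mm/v/th 38/-102/0.011 25/-97/0.001 14/-87/-0.001 4/-79/0.003 -6/-72/0.002 phi -0.0006
y mm/v/th 38/-102/0.011 25/-97/0.001 14/-85/-0.008 4/-69/-0.008 -3/-57/-0.000 -10/-49/0.002 -16/-43/0.006 -21/-40/0.009 phi -0.0024
```

Call:
play_rows(
  deltas=[
    [0, -0.4, 3, -1.2, 0, 0, 15],
    [0, -0.4, 3, -1.2, 0, 0, 15],
  ],
)

```text
clock: 6.08
position: [0.4976, 0.2168, 0.1829]
tool_rot: [-1.072, 1.562, 2.116]
force: [-0.1, -0.2, -7.0]
grip_width: 0.0253
```

```bash
python3 - <<'E'
from h import *
y,th=meas('w8.png')
for v in(-.07,-.09):
  for d in ([-.5]*2+[0]*5,[-1]*2+[0.3]*5,[-1,-1,.5,.5,.5,0,0,0]): pred(y,v,.0085,th,d)
E
```

```text
t 6.075 p [497.6 216.8 182.9] yaw -87.34 phi(rad) 0.0074 xax [-0.0044  0.0072 -1.    ] F [-0.13 -0.24 -7.01] M [-0.064  0.018 -0.003] w 0.0253
cheek [ 78. 503.] s 290.50 roller px 197 317 => y 22.9 mm theta -0.0106 phi 0.0074
y mm/v/th 15/-54/-0.006 9/-39/-0.011 6/-19/-0.013 5/-1/-0.009 5/0/-0.010 5/0/-0.010 5/0/-0.010 phi -0.0090
y mm/v/th 15/-53/-0.010 10/-30/-0.025 8/1/-0.027 9/10/-0.018 11/14/-0.016 13/17/-0.012 15/16/-0.009 phi -0.0002
y mm/v/th 15/-53/-0.010 10/-30/-0.025 8/1/-0.025 9/6/-0.012 10/5/-0.007 10/0/-0.004 10/0/-0.006 10/0/-0.006 phi -0.0002
y mm/v/th 13/-75/-0.005 4/-60/-0.009 -2/-43/-0.009 -7/-29/-0.004 -10/-18/-0.003 -11/-7/-0.002 -11/0/-0.001 phi -0.0090
y mm/v/th 13/-73/-0.010 5/-51/-0.023 0/-22/-0.023 -1/-1/-0.013 -1/0/-0.010 -1/0/-0.005 -1/0/-0.001 phi -0.0002
y mm/v/th 13/-73/-0.010 5/-51/-0.023 0/-22/-0.022 -1/-2/-0.007 -1/0/-0.002 -1/0/0.001 -1/0/0.000 -1/0/0.000 phi -0.0002
```

Call:
play_rows(
  deltas=[
    [0, -0.3, 2, -1, 0, 0, 15],
    [0, -0.3, 2, -0.8, 0, 0, 15],
  ],
)

```text
clock: 6.38
position: [0.4976, 0.2162, 0.1869]
tool_rot: [1.345, 1.547, -1.75]
force: [0.0, 0.4, -7.5]
grip_width: 0.0248
```

```bash
python3 - <<'E'
from h import *
y,th=meas('w9.png')
for v in(-.03,-.05,-.065):
  for d in ([0,.5,.5,.5,0,0,0],[.5,.5,.5,0,0,0],[0,0,.8,.8,0,0,0,0]): pred(y,v,-.024,th,d)
E
```

```text
t 6.375 p [497.6 216.2 186.9] yaw -87.33 phi(rad) -0.0234 xax [-0.0043 -0.0237 -0.9997] F [ 0.03  0.4  -7.45] M [ 0.075 -0.041 -0.009] w 0.0248
cheek [ 74. 499.] s 286.50 roller px 219 339 => y 5.6 mm theta -0.0269 phi -0.0234
y mm/v/th 4/-1/-0.022 4/7/-0.018 5/9/-0.010 6/5/-0.003 6/0/-0.000 6/0/-0.002 6/0/-0.002 phi 0.0022
y mm/v/th 4/-2/-0.018 4/0/-0.008 4/0/-0.002 4/0/0.001 4/0/-0.001 4/0/-0.000 phi 0.0022
y mm/v/th 4/-1/-0.022 4/8/-0.022 6/16/-0.017 8/14/-0.003 9/5/0.001 9/0/-0.003 9/0/-0.001 9/0/-0.001 phi 0.0039
y mm/v/th 1/-21/-0.021 0/0/-0.016 0/0/-0.007 0/0/-0.000 0/0/0.003 0/0/0.001 0/0/0.002 phi 0.0022
y mm/v/th 1/-22/-0.017 -0/-4/-0.006 -0/0/0.000 -0/0/0.003 -0/0/0.002 -0/0/0.002 phi 0.0022
y mm/v/th 1/-21/-0.021 0/1/-0.020 1/7/-0.014 2/3/0.001 2/0/0.005 2/0/0.002 2/0/0.003 2/0/0.003 phi 0.0039
y mm/v/th -1/-36/-0.021 -4/-13/-0.014 -4/0/-0.005 -4/0/0.002 -4/0/0.005 -4/0/0.004 -4/0/0.004 phi 0.0022
y mm/v/th -1/-37/-0.016 -4/-21/-0.004 -6/-11/0.003 -7/-7/0.007 -8/-3/0.006 -8/0/0.006 phi 0.0022
y mm/v/th -1/-36/-0.021 -3/-12/-0.018 -4/1/-0.012 -4/0/0.003 -4/0/0.007 -4/0/0.005 -4/0/0.006 -4/0/0.005 phi 0.0039
```

Call:
play_rows(
  deltas=[
    [0, 0.1, 2, 0.2, 0, 0, 15],
    [0, 0.2, 1, 0.6, 0, 0, 15],
    [0, 0.2, 0, 0.5, 0, 0, 15],
  ],
)

```text
clock: 6.8
position: [0.4978, 0.2165, 0.1899]
tool_rot: [-0.229, 1.567, 2.959]
force: [0.1, 0.4, -6.9]
grip_width: 0.0248
```

```bash
python3 - <<'E'
from h import *
y,th=meas('w10.png')
y,th=meas('w11.png')
E
```

```text
t 6.800 p [497.8 216.5 189.9] yaw -87.36 phi(rad) 0.0009 xax [-4.1e-03  8.0e-04 -1.0e+00] F [ 0.15  0.43 -6.88] M [ 0.023 -0.025  0.043] w 0.0248
cheek [ 74. 499.] s 286.50 roller px 221 341 => y 4.2 mm theta -0.0025 phi 0.0009
t 6.850 p [497.8 216.3 189.8] yaw -87.38 phi(rad) 0.0012 xax [-0.0042  0.001  -1.    ] F [ 0.39 -0.05 -7.15] M [-0.002 -0.035  0.012] w 0.0254
cheek [ 74. 498.] s 286.00 roller px 220 340 => y 4.7 mm theta -0.0005 phi 0.0012
```

View pics/w11.png

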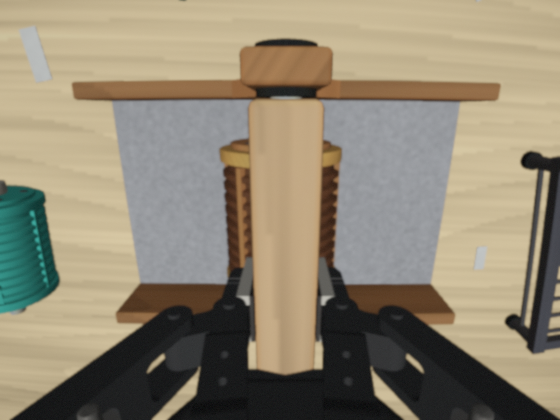

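The picture shows the roller at rest under the bar, with its collar at columns 220-340 (bar 250-322) and y about +4.5 mm; the deck is level. I rise slowly while holding.

Call:
play_rows(
  deltas=[
    [0, 0, 1, 0.05, 0, 0, 15],
    [0, 0, 2, 0, 0, 0, 15],
    [0, 0, 3, 0, 0, 0, 15],
    [0, 0, 3, 0, 0, 0, 15],
    [0, 0, 3, 0, 0, 0, 15],
    [0, 0, 3, 0, 0, 0, 15],
    [0, 0, 3, 0, 0, 0, 15],
    [0, 0, 3, 0, 0, 0, 15],
  ],
)

```text
clock: 7.9
position: [0.4977, 0.2167, 0.211]
tool_rot: [-0.267, 1.567, 2.921]
force: [0.7, -0.3, -7.2]
grip_width: 0.0252
```

```bash
python3 - <<'E'
from h import *
y,th=meas('w12.png')
E
```

```text
t 7.900 p [497.7 216.7 211. ] yaw -87.34 phi(rad) 0.0011 xax [-4.1e-03  9.0e-04 -1.0e+00] F [ 0.72 -0.29 -7.18] M [-0.053 -0.045  0.023] w 0.0252
cheek [ 74. 499.] s 286.50 roller px 221 340 => y 4.5 mm theta -0.0024 phi 0.0011
```

Call:
play_rows(
  deltas=[
    [0, 0, 3, 0, 0, 0, 15],
    [0, 0, 3, 0, 0, 0, 15],
    [0, 0, 3, 0, 0, 0, 15],
    [0, 0, 3, 0, 0, 0, 15],
    [0, 0, 3, 0, 0, 0, 15],
    [0, 0, 3, 0, 0, 0, 15],
    [0, 0, 2, 0, 0, 0, 15],
    [0, 0, 1, 0, 0, 0, 15],
  ],
)

```text
clock: 8.95
position: [0.4977, 0.2167, 0.2319]
tool_rot: [-0.268, 1.567, 2.92]
force: [-0.0, -0.2, -8.4]
grip_width: 0.025
```

```bash
python3 - <<'E'
from h import *
y,th=meas('w13.png')
E
```

```text
t 8.950 p [497.7 216.7 231.9] yaw -87.34 phi(rad) 0.0011 xax [-4.1e-03  9.0e-04 -1.0e+00] F [-0.   -0.24 -8.41] M [-0.032 -0.102  0.062] w 0.0250
cheek [ 74. 499.] s 286.50 roller px 221 340 => y 4.5 mm theta -0.0024 phi 0.0011
```

Steady at 4.5 mm. I hold still for another 3.5 s or so.

Call:
play_rows(
  deltas=[
    [0, 0, 0, 0, 0, 0, 15],
    [0, 0, 0, 0, 0, 0, 15],
    [0, 0, 0, 0, 0, 0, 15],
    [0, 0, 0, 0, 0, 0, 15],
    [0, 0, 0, 0, 0, 0, 15],
    [0, 0, 0, 0, 0, 0, 15],
    [0, 0, 0, 0, 0, 0, 15],
    [0, 0, 0, 0, 0, 0, 15],
  ],
)

```text
clock: 10.0
position: [0.4977, 0.2167, 0.2318]
tool_rot: [-0.255, 1.566, 2.933]
force: [-0.7, -0.1, -7.5]
grip_width: 0.0252
```

Call:
play_rows(
  deltas=[
    [0, 0, 0, 0, 0, 0, 15],
    [0, 0, 0, 0, 0, 0, 15],
    [0, 0, 0, 0, 0, 0, 15],
    [0, 0, 0, 0, 0, 0, 15],
    [0, 0, 0, 0, 0, 0, 15],
    [0, 0, 0, 0, 0, 0, 15],
    [0, 0, 0, 0, 0, 0, 15],
    [0, 0, 0, 0, 0, 0, 15],
  ],
)

```text
clock: 11.0
position: [0.4977, 0.2167, 0.2318]
tool_rot: [-0.251, 1.567, 2.937]
force: [-0.6, -0.4, -7.1]
grip_width: 0.025
```

Call:
play_rows(
  deltas=[
    [0, 0, 0, 0, 0, 0, 15],
    [0, 0, 0, 0, 0, 0, 15],
    [0, 0, 0, 0, 0, 0, 15],
    [0, 0, 0, 0, 0, 0, 15],
    [0, 0, 0, 0, 0, 0, 15],
    [0, 0, 0, 0, 0, 0, 15],
    [0, 0, 0, 0, 0, 0, 15],
    [0, 0, 0, 0, 0, 0, 15],
  ],
)

```text
clock: 12.0
position: [0.4977, 0.2167, 0.2318]
tool_rot: [-0.257, 1.567, 2.931]
force: [-0.6, 0.0, -7.9]
grip_width: 0.0255
```

```bash
python3 - <<'E'
from h import *
y,th=meas('w14.png')
b=grab('scene')
m=(b.max(2)<62).astype(np.uint8); m[:150]=0;m[218:]=0;m[:,:128]=0;m[:,250:]=0
p=cv2.findNonZero(cv2.morphologyEx(m,cv2.MORPH_OPEN,np.ones((2,2))))[:,0]
print(cv2.minAreaRect(plane('scene',p,.05)[:,:2].astype(np.float32)))
E
```

```text
t 12.000 p [497.7 216.7 231.8] yaw -87.34 phi(rad) 0.0011 xax [-4.2e-03  9.0e-04 -1.0e+00] F [-0.65  0.05 -7.88] M [-0.035 -0.042  0.073] w 0.0255
cheek [ 74. 499.] s 286.50 roller px 221 340 => y 4.5 mm theta -0.0024 phi 0.0011
((0.4930243194103241, -0.2074763923883438), (0.26006701588630676, 0.3350706398487091), 11.287888526916504)
```

```bash
python3 - <<'E'
import cv2
im=cv2.imread('pics/top.png');s=cv2.imread('pics/scene.png')
a=cv2.resize(im[195:330,345:520],None,fx=4,fy=4,interpolation=cv2.INTER_CUBIC)
b=cv2.resize(s[145:225,125:255],None,fx=5.38,fy=5.38,interpolation=cv2.INTER_CUBIC)
cv2.imwrite('pics/c2.png',a)
E
```

```text
(no output)
```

View pics/c2.png

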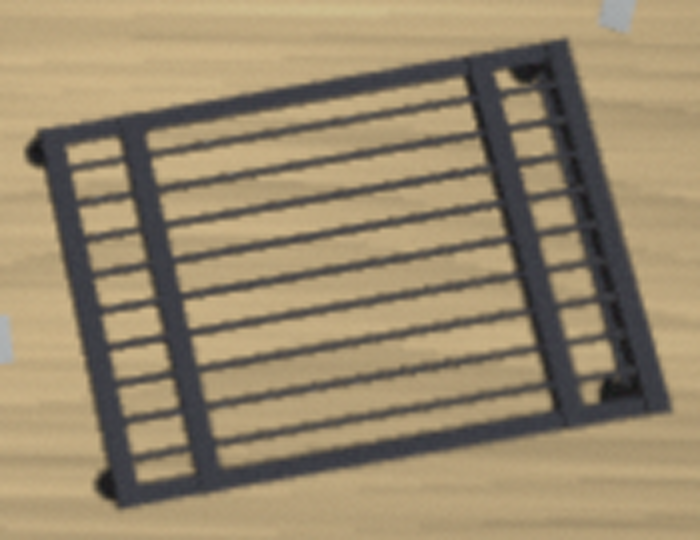

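Rack top frame corners in the crop: (42,132), (567,42), (668,408), (118,506). The feet stick out at the left, which biased the mask.

```bash
python3 - <<'E'
from h import *
q=plane('top',np.array([[42,132],[567,42],[668,408],[118,506]])/4.+[344.6,194.6],.05)[:,:2]
print(q,q.mean(0)); e=q[0]-q[1]+q[3]-q[2]
print('yaw',np.degrees(np.arctan2(e[1],e[0]))-90,[np.linalg.norm(q[i]-q[(i+1)%4]) for i in range(4)])
E
```

```text
[[ 0.54498368 -0.03900358]
 [ 0.60661842 -0.3644687 ]
 [ 0.38624392 -0.40517115]
 [ 0.32340816 -0.07936736]] [ 0.46531354 -0.2220027 ]
yaw 10.819888435548748 [np.float64(0.3312497384705877), np.float64(0.22410178371288236), np.float64(0.33180784552184905), np.float64(0.22522199731943277)]
```

Call:
play_rows(
  deltas=[
    [0, -0.7, 0, 0, 0, 0, 15],
    [-0.1, -1.4, 0, 0, 0, 0.05, 15],
    [-0.1, -2.1, 0, 0, 0, 0.1, 15],
    [-0.2, -2.8, 0, 0, 0, 0.1, 15],
    [-0.2, -3.5, 0, 0, 0, 0.1, 15],
    [-0.3, -4.2, 0, 0, 0, 0.1, 15],
    [-0.4, -4.9, 0, 0, 0, 0.1, 15],
    [-0.4, -5.6, 0, 0, 0, 0.15, 15],
  ],
)

```text
clock: 13.1
position: [0.496, 0.1911, 0.2318]
tool_rot: [-0.255, 1.567, 2.945]
force: [-1.2, -0.9, -7.7]
grip_width: 0.025
```

```bash
python3 - <<'E'
from h import *
y,th=meas('w15.png')
E
```

```text
t 13.100 p [496.  191.1 231.8] yaw -86.63 phi(rad) 0.0011 xax [-4.1e-03  8.0e-04 -1.0e+00] F [-1.25 -0.85 -7.73] M [ 0.005 -0.024 -0.014] w 0.0250
cheek [ 74. 499.] s 286.50 roller px 220 339 => y 5.3 mm theta -0.0024 phi 0.0011
```

The camera pause stops the arm mid-motion, so I continue at once at the same speed and take no pictures on the way.

Call:
play_rows(
  deltas=[
    [-0.4, -5.8, 0, 0, 0, 0.15, 15],
    [-0.4, -6.3, 0, 0, 0, 0.15, 15],
    [-0.5, -6.9, 0, 0, 0, 0.15, 15],
    [-0.5, -7.5, 0, 0, 0, 0.15, 15],
    [-0.6, -8.1, 0, 0, 0, 0.15, 15],
    [-0.6, -8.7, 0, 0, 0, 0.2, 15],
    [-0.7, -9.3, 0, 0, 0, 0.2, 15],
    [-0.7, -9.9, 0, 0, 0, 0.2, 15],
  ],
)

```text
clock: 14.15
position: [0.4915, 0.1283, 0.2318]
tool_rot: [-0.265, 1.567, 2.959]
force: [0.1, -0.7, -7.7]
grip_width: 0.0249
```

Call:
play_rows(
  deltas=[
    [-0.8, -10.4, 0, 0, 0, 0.2, 15],
    [-0.8, -10.8, 0, 0, 0, 0.2, 15],
    [-0.8, -11, 0, 0, 0, 0.2, 15],
    [-0.8, -11, 0, 0, 0, 0.2, 15],
    [-0.8, -11, 0, 0, 0, 0.2, 15],
    [-0.8, -11, 0, 0, 0, 0.2, 15],
    [-0.8, -11, 0, 0, 0, 0.2, 15],
    [-0.8, -11, 0, 0, 0, 0.2, 15],
  ],
)

```text
clock: 15.15
position: [0.4852, 0.0411, 0.2318]
tool_rot: [-0.273, 1.567, 2.979]
force: [-0.2, -0.3, -7.3]
grip_width: 0.0253
```

```bash
python3 - <<'E'
from h import *
st()
E
```

```text
t 15.150 p [485.2  41.1 231.8] yaw -83.68 phi(rad) 0.0011 xax [-4.1e-03  7.0e-04 -1.0e+00] F [-0.17 -0.35 -7.3 ] M [-0.06   0.022  0.027] w 0.0253
```

Call:
play_rows(
  deltas=[
    [-0.8, -11, 0, 0, 0, 0.2, 15],
    [-0.8, -11, 0, 0, 0, 0.2, 15],
    [-0.8, -11, 0, 0, 0, 0.2, 15],
    [-0.8, -11, 0, 0, 0, 0.2, 15],
    [-0.8, -11, 0, 0, 0, 0.2, 15],
    [-0.8, -11, 0, 0, 0, 0.2, 15],
    [-0.8, -11, 0, 0, 0, 0.2, 15],
    [-0.8, -11, 0, 0, 0, 0.2, 15],
  ],
)

```text
clock: 16.15
position: [0.4787, -0.0469, 0.2318]
tool_rot: [-0.258, 1.567, 3.022]
force: [-0.6, -0.7, -8.2]
grip_width: 0.025
```

Call:
play_rows(
  deltas=[
    [-0.8, -11, 0, 0, 0, 0.2, 15],
    [-0.8, -11, 0, 0, 0, 0.2, 15],
    [-0.8, -11, 0, 0, 0, 0.2, 15],
    [-0.8, -11, 0, 0, 0, 0.2, 15],
    [-0.8, -11, 0, 0, 0, 0.2, 15],
    [-0.8, -11, 0, 0, 0, 0.2, 15],
    [-0.8, -11, 0, 0, 0, 0.15, 15],
    [-0.8, -10.8, 0, 0, 0, 0.15, 15],
  ],
)

```text
clock: 17.15
position: [0.4723, -0.1347, 0.2318]
tool_rot: [-0.253, 1.567, 3.053]
force: [-0.3, 0.1, -7.3]
grip_width: 0.0252
```

Call:
play_rows(
  deltas=[
    [-0.8, -10.3, 0, 0, 0, 0.15, 15],
    [-0.7, -9.7, 0, 0, 0, 0.15, 15],
    [-0.7, -9, 0, 0, 0, 0.15, 15],
    [-0.6, -8.4, 0, 0, 0, 0.15, 15],
    [-0.6, -7.7, 0, 0, 0, 0.15, 15],
    [-0.5, -7.1, 0, 0, 0, 0.15, 15],
    [-0.5, -6.4, 0, 0, 0, 0.15, 15],
    [-0.5, -5.8, 0, 0, 0, 0.1, 15],
  ],
)

```text
clock: 18.15
position: [0.4675, -0.1987, 0.2318]
tool_rot: [-0.265, 1.566, 3.061]
force: [0.6, -0.3, -8.0]
grip_width: 0.0251
```

Call:
play_rows(
  deltas=[
    [-0.4, -5.1, 0, 0, 0, 0.1, 15],
    [-0.4, -4.5, 0, 0, 0, 0.1, 15],
    [-0.3, -3.8, 0, 0, 0, 0.1, 15],
    [-0.3, -3.2, 0, 0, 0, 0.1, 15],
    [-0.2, -2.5, 0, 0, 0, 0, 15],
    [-0.2, -1.9, 0, 0, 0, 0, 15],
    [-0.1, -1.2, 0, 0, 0, 0, 15],
    [0, -0.6, 0, 0, 0, 0, 15],
  ],
)

```text
clock: 19.15
position: [0.4656, -0.2212, 0.2318]
tool_rot: [-0.264, 1.566, 3.069]
force: [0.3, 0.7, -7.6]
grip_width: 0.0252
```

```bash
python3 - <<'E'
from h import *
y,th=meas('w16.png')
E
```

```text
t 19.150 p [ 465.6 -221.2  231.8] yaw -79.04 phi(rad) 0.0011 xax [-4.3e-03  3.0e-04 -1.0e+00] F [ 0.27  0.71 -7.61] M [ 0.01  -0.04  -0.037] w 0.0252
cheek [ 74. 499.] s 286.50 roller px 219 338 => y 5.9 mm theta -0.0024 phi 0.0011
```

View pics/w16.png

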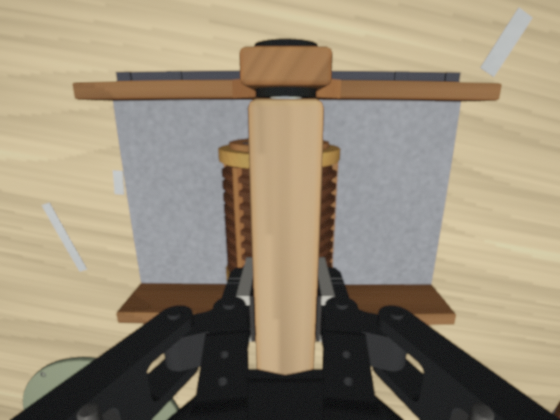

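The roller is still under the bar (columns 219-338). The rack's far edge shows beyond the cheek from (116,73) to (460,73), symmetric and parallel. I check this numerically.

```bash
python3 - <<'E'
from h import *
T=st(); q=plane('wrist',[[116,72],[460,72]],.05)[:,:2]; print(q)
a=np.radians(10.9); ex=np.array([np.cos(a),np.sin(a)]); print('rack centre',q.mean(0)-.115*ex,'yaw',np.degrees(np.arctan2(*(q[0]-q[1])[::-1]))-90,np.linalg.norm(q[0]-q[1]))
E
```

```text
t 19.200 p [ 465.6 -221.2  231.8] yaw -79.04 phi(rad) 0.0011 xax [-4.3e-03  3.0e-04 -1.0e+00] F [-0.26 -0.15 -8.4 ] M [-0.014  0.034 -0.005] w 0.0251
[[ 0.54722237 -0.03855229]
 [ 0.61013515 -0.36383428]]
rack centre [ 0.46575351 -0.22293926] yaw 10.946418692788086 0.3313101146728135
```

Call:
play_rows(
  deltas=[
    [0, 0, -1, 0, 0, 0, 15],
    [0, 0, -2, 0, 0, 0, 15],
    [0, 0, -3, 0, 0, 0, 15],
    [0, 0, -4, 0, 0, 0, 15],
    [0, 0, -4, 0, 0, 0, 15],
    [0, 0, -4, 0, 0, 0, 15],
    [0, 0, -4, 0, 0, 0, 15],
    [0, 0, -3, 0, 0, 0, 15],
  ],
)

```text
clock: 20.2
position: [0.4656, -0.2212, 0.2065]
tool_rot: [-0.261, 1.566, 3.072]
force: [-0.1, 0.1, -8.0]
grip_width: 0.025
```

Call:
play_rows(
  deltas=[
    [0, 0, -2, 0, 0, 0, 15],
    [0, 0, -2, 0, 0, 0, 15],
    [0, 0, -1.5, 0, 0, 0, 15],
    [0, 0, -1.2, 0, 0, 0, 15],
    [0, 0, -0.8, 0, 0, 0, 15],
    [0, 0, -0.6, 0, 0, 0, 15],
    [0, 0, -0.6, 0, 0, 0, 15],
    [0, 0, -0.6, 0, 0, 0, 15],
  ],
)

```text
clock: 21.2
position: [0.4656, -0.2212, 0.1975]
tool_rot: [-0.253, 1.567, 3.08]
force: [0.2, -1.0, -8.4]
grip_width: 0.025
```

```bash
python3 - <<'E'
from h import *
y,th=meas('w17.png')
E
```

```text
t 21.200 p [ 465.6 -221.2  197.5] yaw -79.04 phi(rad) 0.0011 xax [-4.2e-03  3.0e-04 -1.0e+00] F [ 0.2  -0.99 -8.42] M [-0.029 -0.04  -0.048] w 0.0250
cheek [ 74. 499.] s 286.50 roller px 219 338 => y 5.9 mm theta -0.0024 phi 0.0011
```

Call:
play_rows(
  deltas=[
    [0, 0, -0.5, 0, 0, 0, 15],
    [0, 0, -0.5, 0, 0, 0, 15],
    [0, 0, -0.4, 0, 0, 0, 15],
    [0, 0, -0.3, 0, 0, 0, 15],
    [0, 0, 0, 0, 0, 0, 15],
  ],
)

```text
clock: 21.88
position: [0.4656, -0.2215, 0.1959]
tool_rot: [-0.183, 1.567, -3.134]
force: [-1.4, -2.2, -3.0]
grip_width: 0.0249
```

```bash
python3 - <<'E'
from h import *
y,th=meas('w18.png')
E
```

```text
t 21.875 p [ 465.6 -221.5  195.9] yaw -79.05 phi(rad) 0.0008 xax [-0.0041 -0.     -1.    ] F [-1.37 -2.22 -3.02] M [-0.441  0.274  0.054] w 0.0249
cheek [ 73. 498.] s 285.50 roller px 218 338 => y 5.9 mm theta 0.0009 phi 0.0008
```

Call:
play_rows(
  deltas=[
    [0, 0, -0.3, 0, 0, 0, 15],
    [0, 0, 0, 0, 0, 0, 15],
    [0, 0, 0, 0, 0, 0, 24],
    [0, 0, 0, 0, 0, 0, 26],
    [0, 0, 0, 0, 0, 0, 28],
    [0, 0, 0, 0, 0, 0, 32],
    [0, 0, 0, 0, 0, 0, 40],
    [0, 0, 0, 0, 0, 0, 50],
  ],
  grip_force=20,
)

```text
clock: 22.92
position: [0.4657, -0.2211, 0.1955]
tool_rot: [-0.276, 1.567, 3.057]
force: [-0.4, -0.2, -0.2]
grip_width: 0.0501
```

```bash
python3 - <<'E'
from h import *
y,th=meas('w19.png')
E
```

```text
t 22.925 p [ 465.7 -221.1  195.5] yaw -79.03 phi(rad) 0.0011 xax [-4.2e-03  4.0e-04 -1.0e+00] F [-0.35 -0.17 -0.17] M [-0.014 -0.014  0.044] w 0.0501
cheek [ 73. 499.] s 286.00 roller px 219 338 => y 5.6 mm theta -0.0005 phi 0.0011
```

Released, with the roller still at 5.6 mm. I open fully, retreat straight up, and check.

Call:
play_rows(
  deltas=[
    [0, 0, 0, 0, 0, 0, 65],
    [0, 0, 0, 0, 0, 0, 85],
    [0, 0, 4, 0, 0, 0, 85],
    [0, 0, 10, 0, 0, 0, 85],
    [0, 0, 20, 0, 0, 0, 85],
    [0, 0, 30, 0, 0, 0, 85],
    [0, 0, 30, 0, 0, 0, 85],
    [0, 0, 30, 0, 0, 0, 85],
  ],
)

```text
clock: 23.98
position: [0.4655, -0.2212, 0.3213]
tool_rot: [-0.213, 1.567, 3.12]
force: [0.4, -0.2, -0.2]
grip_width: 0.0852
```

Call:
play_rows(
  deltas=[
    [0, 0, 20, 0, 0, 0, 85],
    [0, 0, 0, 0, 0, 0, 85],
    [0, 0, 0, 0, 0, 0, 85],
    [0, 0, 0, 0, 0, 0, 85],
  ],
)

```text
clock: 24.48
position: [0.4653, -0.2211, 0.3389]
tool_rot: [-0.326, 1.565, 3.007]
force: [0.1, -0.3, -0.0]
grip_width: 0.0851
```

```bash
python3 - <<'E'
from h import *
st();a=grab('wrist','e1.png');b=grab('scene','e2.png')
cv2.imwrite('pics/e.png',np.hstack([cv2.resize(a[:,:,::-1],(400,300)),cv2.resize(b[100:310,80:360,::-1],(400,300))]))
print([int(np.abs(a.astype(int)-grab('wrist')).max())])
E
```

```text
t 24.475 p [ 465.3 -221.1  338.9] yaw -79.04 phi(rad) 0.0017 xax [-5.3e-03  7.0e-04 -1.0e+00] F [ 0.06 -0.28 -0.  ] M [-0.022  0.012  0.014] w 0.0851
[62]
```

View pics/e.png

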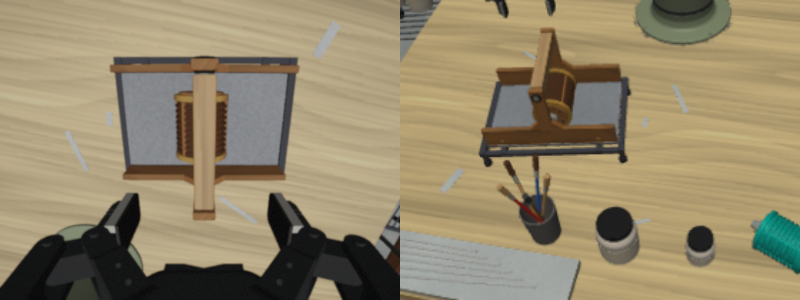

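The board sits square on the rack. The roller, at columns 175-227 of the left panel, is under the bar at about 204. The jars and cup stand upright. I hand the job in.

```bash
python3 - <<'E'
from h import *
print(workorder.job_done())
E
```

```text
the job is handed in; nothing more can be done
None
```

The board is on the drying rack, let go, with the roller at rest near the middle. I handed the job in at about 24.6 s of the 64 s allowed.

- **Lift and centring:** I pre-turned the handle by about 0.09 rad and lifted. I then tilted the board from camera readings until the roller stopped about 5 mm off the middle. It held there for over 5 s in the air, with the deck level to about 0.003 rad.
- **Placing:** I carried it slowly to the rack and set it down. The tool forces read near touchdown stayed within about 8 N. At touchdown, grip centre and rack centre agreed within about 2 mm and their yaw within about 0.2°. The roller was about 6 mm off the middle just before release.
- **Last checks:** After letting go, the roller still read 5.6 mm off the middle. From above, the board looked square on the rack, nothing touched it, and the jars and cup stood upright.
- **What disagreed or was not confirmed:**
  - The handle turn needed was about 0.065 rad per 100 mm of roller offset, not the stated 0.1.
  - An early mask measurement of the rack from the scene camera was off because it included the feet, so I did not use it.
  - One camera call during the carry stopped the arm briefly; the roller had shifted only about 1 mm by the end of the carry.
  - Two final wrist pictures taken 0.05 s apart differed by up to 62 grey levels at a pixel. I put this down to picture noise and did not check it further.

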